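Re-pin the swing lid of a slide-drying box

TASK

The swing lid of the slide-drying box lies loose and askew on the box: hang it on its hinge again. Gently thread the knurled pivot pin from the white drilled block down through the lid's eye and into the bore of the bush in the box's hinge knuckle, feeling for the bore and never forcing the pin, until its collar rests on the lid's eye; leave the lid shut, flat and square over the box, let go of everything and leave the other things on the bench where they are.

Things in the scene. Friction and masses are not known exactly. Their poses are not given: they have to be found in the camera images.
- drybox: Slide-drying box, fixed to the bench: white open-topped box 170 (x) x 250 (y) x 90 mm high, dial and switch on its front (-x). Origin: centre of its underside, z up. Its hinge knuckle stands out from its right (-y) end near the rear.
- box_eye (a point): Middle of the top face of the box's hinge knuckle: steel ring, 32 mm outside, 18 mm high, top 89 mm above the bench; axes as the box's. In it, flush, sits a 22 mm brass eccentric bush, locked (it does not turn). The bush's upright through bore, 9.5 mm wide, is NOT at this point: its axis lies 4 mm from it in a direction that varies and is not measured, so it must be felt for.
- lid_eye (a point): Middle of the top face of the lid's eye (hinge knuckle): ring, 26 mm outside, 12 mm high, upright through bore 10 mm; its underside is level with the lid's underside, which slides on the rim 90 mm above the bench. Axes: the lid's; parallel to box_eye's when shut square. At the start the lid is 8 to 18 degrees anticlockwise of square (from above), its eye 10 to 45 mm from box_eye.
- lid_knob (a point): Middle of the lid's black round knob, 28 mm across, 24 mm high, on a thinner neck; 30 mm above the lid's underside, 70 mm to -x and 195 mm to +y of the eye's axis in the lid's axes. The lid is a loose aluminium plate, 182 x 262 x 4 mm, 0.4 to 0.7 kg, its middle 55 mm to -x and 150 mm to +y of its eye. A pin standing in its eye can drag it along.
- pin_head (a point): Centre of the head of the steel pivot pin: knurled cylinder 18 mm across and 20 mm high, on a collar 13 mm across and 10 mm high whose flat underside is the seat, 20 mm below this point. Below the collar: straight shank, 8 mm thick, 40 mm long, its last 3 mm tapered to 5.6 mm. z points up. 80 g. At the start it stands in an end hole of the white block, seated on the block's top.
- pin_tip (a point): Tip of the pivot pin's shank, on its axis, 60 mm below the head's centre.
- pinblock: White drilled block, 124 (x) x 46 (y) x 46 mm high, fixed. Origin: centre of its underside. Three upright 10 mm holes at x = -42, 0 and +42 mm: the pivot pin stands in the first, a thumbscrew and a foot screw in the others.
- thumbscrew: Bystander: small black-headed screw, head 12 mm wide and 8 mm high, in the block's middle hole. Origin at its tip.
- footscrew: Bystander: screw with a flat black head 26 mm wide and 7 mm high, in the block's other end hole. Origin at its tip.
- petri: Bystander: stack of three clear culture dishes, 93 mm wide, 43 mm high. Origin: centre of underside.
- dropper_a: Bystander: amber dropper bottle 36 mm wide, 85 mm high, behind the box. Origin: centre of underside.
- dropper_b: Bystander: a second amber dropper bottle of the same size, behind the box. Origin: centre of underside.
- slidebox: Bystander: flat blue slide box 93 x 163 x 37 mm. Origin: centre of underside.
- objective: Bystander: black and steel microscope objective standing on end, 28 mm wide, 48 mm high. Origin: centre of underside.
- beaker: Bystander: glass beaker 68 mm wide, 90 mm high. Origin: centre of underside.

How it is judged:
At the end, for the whole second after the job is handed in: Pin collar seated on the lid's eye (2.5 mm) and on its axis (4 mm), tip at least 22 mm below the knuckle's top and within 8 mm of its centre, lean under 0.15 rad; lid at rest, flat on the rim (2.5 mm, 0.03 rad) and square with the box within 0.07 rad (4 degrees) (z of pin_head in the frame of lid_eye below 0.0225 m and horizontal distance between pin_head and lid_eye below 0.004 m and z of pin_tip in the frame of box_eye below -0.022 m and horizontal distance between pin_tip and box_eye below 0.008 m and angle between pin_head's own z axis and vertical below 0.15 rad and angle between the x axis of lid_eye and the x axis of box_eye, either way round below 0.07 rad and angle between lid_eye's own z axis and vertical below 0.03 rad and z of lid_eye in the frame of box_eye below 0.0155 m and linear speed of lid below 0.01 m/s); the robot touches nothing.
It fails at once if the pin is forced against the box or its bush (over 35 N) (contact force between pin and drybox above 35 N).
It fails at once if the pin is forced against the lid (over 35 N) (contact force between pin and lid above 35 N).
It fails at once if a bystander on the bench is shifted by more than 25 mm (distance of any of thumbscrew, footscrew, petri, dropper_a, dropper_b, slidebox, objective, beaker from where it was at the start of the episode above 0.025 m).
It also fails if it takes over 72 s, if anything falls off the work surface, if the arm or the gripper's body presses on something with over 40 N, if the wrist force passes 120 N, or if a joint passes its speed limit or range.

ROBOT

A 7-joint arm with a two-finger parallel gripper is mounted at the origin on the work surface. World frame = base frame: x ahead of the robot, y to its left, z up, the work surface at z = 0. Lengths are in m, angles in rad, forces in N, time in s.
With the tool pointing down it reaches from about 0.425 to 0.8 m from the base axis. Payload 8.3 kg.
Tool frame: the origin (TCP) lies at the very end of the fingers, on their centre line; the grasp point (between the pads) lies 19 mm behind it (manip.hold_point_z is the distance from the TCP to the grasp point, in m); z points along the fingers, y is the direction in which the jaws open and shut (so a half turn about z gives the same grasp; the last joint's range is limited). The gripper opens to 85 mm and grips with 20 to 120 N. Pads are 22 mm wide; open, the fingers measure 114 mm over their backs; the gripper's body (76 mm by 85 mm) begins 54 mm behind the grasp point. The pads swing forward as they close: fully open they stand 13 mm farther back than shut.
Start: joints at [1.207, 0.383, 0.016, 1.37, -0.006, 1.388, -0.046], TCP at [0.185, -0.597, 0.231] pointing down, gripper open.
Joint ranges: [-2.95, 2.95], [-0.25, 2.06], [-1.52, 1.56], [0.18, 2.33], [-1.44, 4.58], [0.02, 2.06], [-3.01, 3.01]. Speed limits (rad/s): [2.39, 2.39, 3.01, 3.01, 3.14, 3.14, 3.14].

INTERFACE

Orientations are given as [roll, pitch, yaw] about the fixed x, y, z axes, in that order (R = Rz(yaw) Ry(pitch) Rx(roll)).
In Python, from plant import manip gives the robot as it stands. The module is installed in compiled form; this text tells all that it offers.
- The arm moves only by the tool carry_out, never from a script. Its argument "commands" is text: rows parted by semicolons, each of 5 numbers parted by spaces: the shift along the tool's x, y, z in units of 25 cm (1.0 is 25 cm), then the turn about the tool's z in units of pi rad (1.0 is pi rad), then the closure in counts, from 0 (fully open) to 255 (shut). In form: tx ty tz turn jaw; .... A call has 1 to 10 rows; each row shifts and turns the pose as measured when the row begins, along the tool's axes as they then stand; what a row does not reach is not made up. A row lasts 1/8 s, in which the tool goes at most 62.5 mm and 10.7 degrees, less where a joint would pass 70% of its speed; a pose out of reach is approached as far as the arm can. A call with a number of a shift or a turn outside -1 to 1 is refused whole. A call with a gripper value outside its range is refused whole. The fingers move at their own pace and stop on an object; "squeeze" is the grip in N (left out, the last holds). Time passes only in rows, so rows that do not move let the fingers close. It gives the time, the measured TCP pose, the force and the opening at its end, in the units of the state.
- manip.sense(): the state, without advancing time (a new reading comes with each control period).
- manip.get_image(name): name is "scene" or "top"; returns the picture (480x640x3 uint8, blue, green, red); there is no depth.
- manip.get_calibration(name): a dict with "mtx" (3x3 intrinsics, pixels), "R" (3x3) and "t" (3): a world point X has camera coordinates R X + t. Camera axes: x right, y down, z forward; pixel columns grow to the right and rows downward; lengths in m; the calibration is good to about 2 mm. A picture is of the moment at which its call begins. get_calibration takes no time and is no camera call.
- manip.hand_in(): hands the job in, once; it reports no verdict.
The state is a dict: "t": time; "joint_positions": joint angles; "dq": joint speeds; "effort": joint torques, N m; "eef_pos": TCP position; "orientation": TCP orientation; "ft_force": force on the tool from outside, world axes, zero at the start; "ft_torque": the same for the moment, N m; "finger_gap": opening from 0.0 (shut) to 1.0 (fully open).
Only numpy, scipy, OpenCV 4.12 (cv2) and the standard library are available. Lean on these libraries where they do the work, as an engineer would, in place of code of your own. Each camera call takes 0.05 s, during which the arm holds its last target.

## Working session

There is one attempt and no reset: what is moved stays moved. The work goes in short steps, Python scripts to look and compute and a tool call to move; the robot and the scene stay as the last step left them, time stands still between calls to the robot, and variables do not carry over. Pictures are saved under pics/ and viewed, and the job is handed in when it is done.

Besides the shell and the picture viewer there is one more tool, called after "Emit:" by a JSON object that holds its "method" and its "body". carry_out: Moves the arm, as the interface text tells. Its arguments: {"type":"object","properties":{"commands":{"type":"string"},"squeeze":{"type":"number"}},"required":["commands"]}

```bash
mkdir -p pics; ls; python3 - <<'E'
from plant import manip
import cv2,numpy as np
print(manip.sense()); print(manip.hold_point_z)
for n in ("scene","top"):
    cv2.imwrite(f"pics/{n}0.png",manip.get_image(n)); c=manip.get_calibration(n); print(n,c)
E
```

```text
pics
{'t': 0.0, 'joint_positions': array([ 1.20708438,  0.38423409,  0.01639492,  1.3711343 , -0.00626664,
        1.38818171, -0.04650855]), 'dq': array([ 0.00017131, -0.00078429,  0.00174793, -0.00010761,  0.00052922,
       -0.00063851, -0.00042774]), 'effort': array([ 2.03438340e-04, -6.27610159e+01,  8.44133422e-01, -3.71823549e+01,
        1.64823944e-02,  1.43709153e-02,  4.14920612e-05]), 'eef_pos': array([ 0.18505274, -0.59646703,  0.23029056]), 'orientation': array([-3.13968680e+00,  7.38128357e-05,  3.00853988e-01]), 'ft_force': array([ 0.51453357, -0.24305632,  0.25724783]), 'ft_torque': array([ 0.00571937, -0.02974632,  0.00785527]), 'finger_gap': 1.001361025489971}
0.0187
scene {'mtx': array([[561.68246351,   0.        , 322.71776586],
       [  0.        , 561.68246351, 240.6500919 ],
       [  0.        ,   0.        ,   1.        ]]), 'R': array([[-0.39950885,  0.91639172,  0.02487747],
       [ 0.52807942,  0.25223361, -0.8108701 ],
       [-0.74934959, -0.3108125 , -0.58469717]]), 't': array([ 0.2245297 , -0.22951506,  1.80480903])}
top {'mtx': array([[546.98857865,   0.        , 337.35037105],
       [  0.        , 546.98857865, 237.83593267],
       [  0.        ,   0.        ,   1.        ]]), 'R': array([[-0.01248951, -0.99988975, -0.00803157],
       [-0.99694614,  0.01307117, -0.07699053],
       [ 0.07708702,  0.00704547, -0.99699947]]), 't': array([0.00593604, 0.55482656, 1.21630469])}
```

View pics/scene0.png

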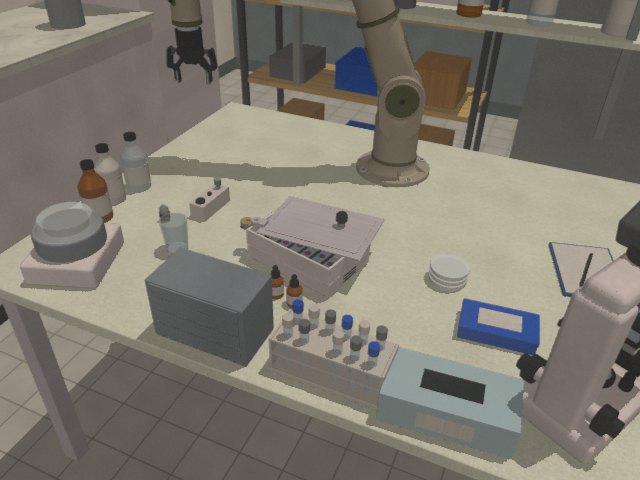

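View pics/top0.png

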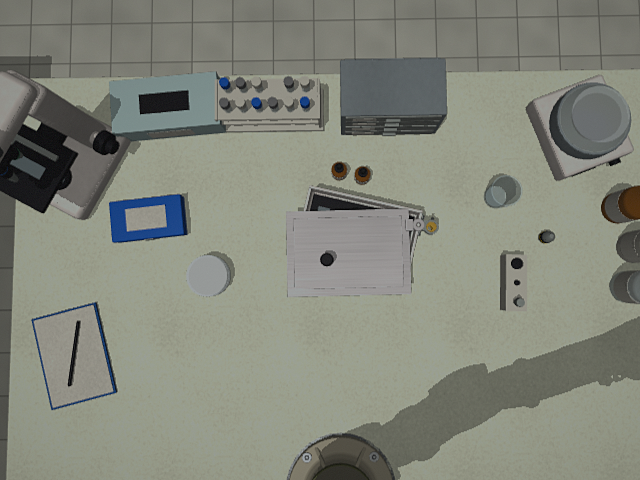

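```bash
python3 - <<'E'
import cv2
a=cv2.imread("pics/top0.png"); b=cv2.imread("pics/scene0.png")
cv2.imwrite("pics/t_box.png",cv2.resize(a[170:310,275:450],(800,640))[:600])
cv2.imwrite("pics/t_knk.png",cv2.resize(a[200:250,390:450],(720,600),interpolation=cv2.INTER_CUBIC))
cv2.imwrite("pics/t_pin.png",cv2.resize(a[245:320,490:550],(480,600),interpolation=cv2.INTER_CUBIC))
cv2.imwrite("pics/s_box.png",cv2.resize(b[170:290,180:340],(800,600),interpolation=cv2.INTER_CUBIC))
E
```

```text
(no output)
```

View pics/t_box.png

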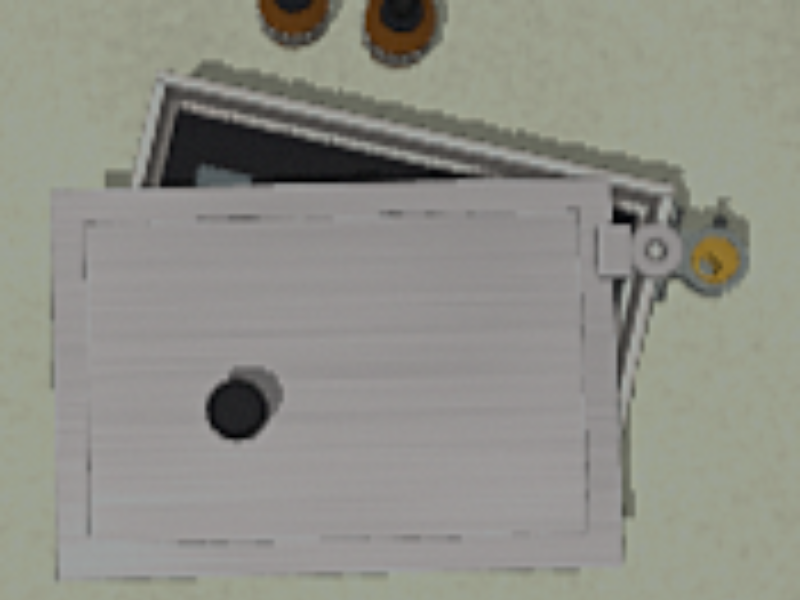

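View pics/t_knk.png

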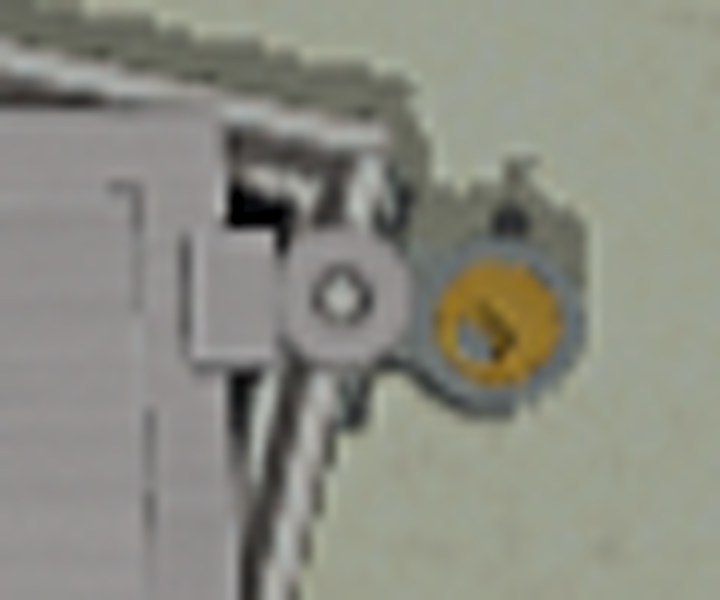

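View pics/t_pin.png

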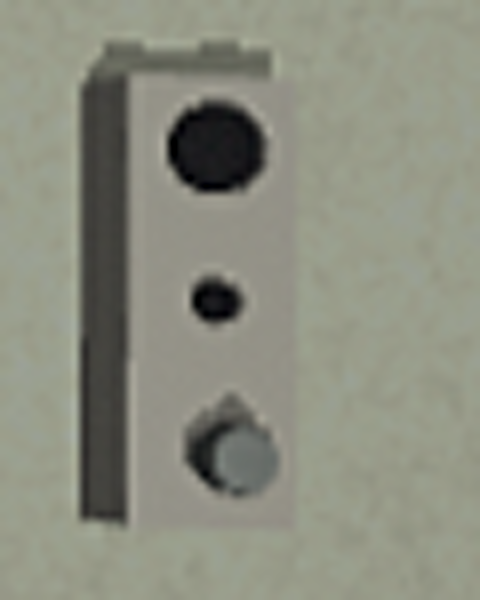

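View pics/s_box.png

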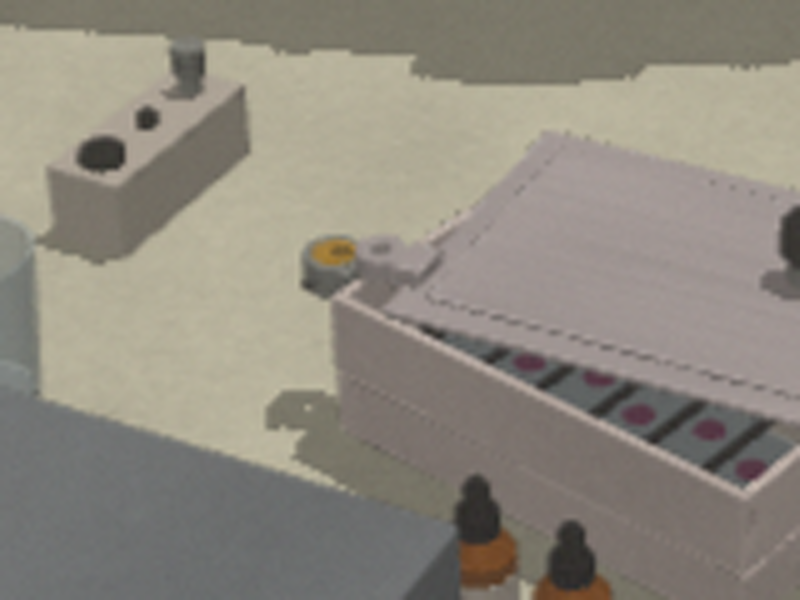

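```bash
cat > h.py <<'E'
import numpy as np, cv2
from plant import manip
CAL={n:manip.get_calibration(n) for n in("scene","top")}
def bp(n,u,v,z):
    c=CAL[n]; d=c["R"].T@np.linalg.inv(c["mtx"])@np.array([u,v,1.]); o=-c["R"].T@c["t"]
    return o+d*(z-o[2])/d[2]
def pj(n,X):
    c=CAL[n]; p=c["mtx"]@(c["R"]@np.asarray(X,float)+c["t"]); return p[:2]/p[2]
def crop(u,v,x0,y0,s): return (u+.5)/s-.5+x0,(v+.5)/s-.5+y0
def uc(n,u,v,x0,y0,s,z): return bp(n,*crop(u,v,x0,y0,s),z)
E
python3 - <<'E'
from h import *
np.set_printoptions(precision=4,suppress=True)
print("knuckle top",uc("top",500,322,390,200,12,.089),"scene",uc("scene",333,252,180,170,5,.089))
print("bore",uc("top",483,335,390,200,12,.089),"scene",uc("scene",343,250,180,170,5,.089))
print("lideye top",uc("top",346,298,390,200,12,.102),"scene",uc("scene",382,248,180,170,5,.102))
print("knob",uc("top",237,408,275,170,800/175,.132))
print("pin head top",uc("top",245,459,490,245,8,.076),"scene",uc("scene",187,45,180,170,5,.076))
print("foot",uc("top",216,147,490,245,8,.053),"thumb",uc("top",216,301,490,245,8,.054), uc("scene",103,152,180,170,5,.053),uc("scene",147,117,180,170,5,.054))
s=800/175
a=uc("top",165,78,275,170,s,.09);b=uc("top",672,190,275,170,s,.09);print("box rear",a,b,np.degrees(np.arctan2(-(a-b)[0],(a-b)[1])),np.linalg.norm(a-b))
c=[uc("top",*p,275,170,s,.094) for p in((52,190),(610,183),(625,562),(60,578))]
for i in range(4): d=c[(i+1)%4]-c[i];print("lid",c[i],np.linalg.norm(d),np.degrees(np.arctan2(d[1],d[0])))
E
```

```text
knuckle top [ 0.5716 -0.2027  0.089 ] scene [ 0.5722 -0.2042  0.089 ]
bore [ 0.5693 -0.1997  0.089 ] scene [ 0.5685 -0.2007  0.089 ]
lideye top [ 0.575  -0.1736  0.102 ] scene [ 0.5755 -0.1742  0.102 ]
knob [0.5033 0.021  0.132 ]
pin head top [ 0.4081 -0.3906  0.076 ] scene [ 0.4091 -0.3924  0.076 ]
foot [ 0.4921 -0.3934  0.053 ] thumb [ 0.4501 -0.3915  0.054 ] [ 0.495  -0.3937  0.053 ] [ 0.4549 -0.3915  0.054 ]
box rear [0.6608 0.0543 0.09  ] [ 0.6045 -0.1829  0.09  ] -13.35655848222212 0.2438193026253127
lid [0.6079 0.1075 0.094 ] 0.2609215790512507 -90.05073355005864
lid [ 0.6077 -0.1534  0.094 ] 0.17632557199304189 -179.0361162551986
lid [ 0.4314 -0.1564  0.094 ] 0.2611679150902116 90.91044876710498
lid [0.4272 0.1047 0.094 ] 0.1807024961499764 0.8728419664377425
```

```bash
python3 - <<'E'
from h import *
np.set_printoptions(precision=4,suppress=True)
a=uc("scene",337,290,180,170,5,.09);b=uc("scene",745,492,180,170,5,.09);d=b-a
print(a,b,np.linalg.norm(d),np.degrees(np.arctan2(-d[0],d[1])))
im=cv2.imread("pics/top0.png"); g=cv2.cvtColor(im,cv2.COLOR_BGR2GRAY).astype(float)
# rear edge: per column, gradient peak from shadow (dark) to white rim going down
pts=[]
for u in range(322,415,2):
    v0=187+(u-311)*112/507; vs=np.arange(int(v0-5),int(v0+6)); gr=np.diff(g[vs,u]); i=np.argmax(gr)
    if 0<i<len(gr)-1:
        p=gr[i-1:i+2]; off=.5*(p[0]-p[2])/(p[0]-2*p[1]+p[2]); pts.append(bp("top",u,vs[i]+.5+off,.09)[:2])
pts=np.array(pts,np.float32); l=cv2.fitLine(pts,cv2.DIST_HUBER,0,.001,.001).ravel(); print(len(pts),l,np.degrees(np.arctan2(-l[0],l[1])))
E
```

```text
[ 0.6015 -0.1852  0.09  ] [0.6609 0.0549 0.09  ] 0.2472759760183416 -13.917294279649717
20 [ 0.1606  0.987   0.6223 -0.103 ] -9.239365
```

```bash
python3 - <<'E'
from h import *
np.set_printoptions(precision=4,suppress=True)
for n,(x0,y0,x1,y1) in (("top",(290,170,450,290)),("scene",(220,180,380,300))):
    im=cv2.imread(f"pics/{n}0.png"); s=5
    o=cv2.resize(im[y0:y1,x0:x1],None,fx=s,fy=s,interpolation=cv2.INTER_CUBIC)
    yaw=np.radians(-13.6); R=np.array([[np.cos(yaw),-np.sin(yaw)],[np.sin(yaw),np.cos(yaw)]])
    mid=np.array([.632,-.0648]); cen=mid-R@[.085,0]
    q=[np.r_[cen+R@[sx*.085,sy*.125],.09] for sx,sy in((1,1),(1,-1),(-1,-1),(-1,1))]
    p=np.array([(pj(n,x)-[x0,y0]+.5)*s-.5 for x in q]); cv2.polylines(o,[np.round(p*16).astype(np.int32)],True,(0,0,255),1,cv2.LINE_AA,4)
    k=(pj(n,[.5718,-.2033,.089])-[x0,y0]+.5)*s-.5; cv2.circle(o,tuple(int(t) for t in k),3,(0,0,255),-1)
    cv2.imwrite(f"pics/ov_{n}.png",o)
    print(cen, R.T@(np.array([.5718,-.2033])-cen))
E
```

```text
[ 0.5494 -0.0448] [ 0.0591 -0.1488]
[ 0.5494 -0.0448] [ 0.0591 -0.1488]
```

View pics/ov_top.png

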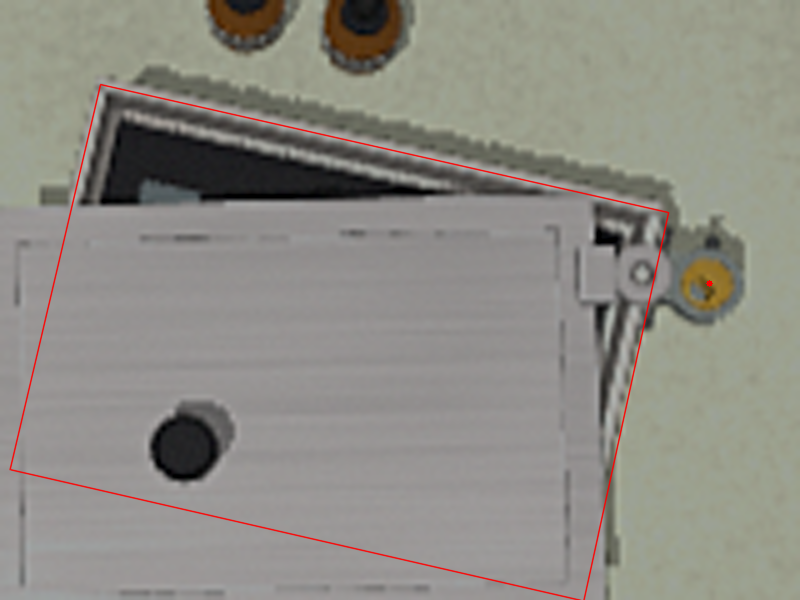

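View pics/ov_scene.png

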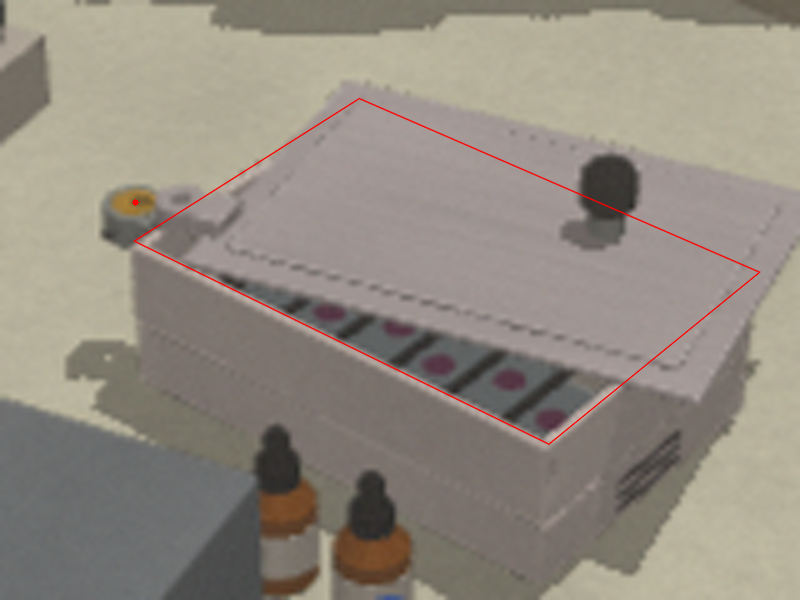

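Emit:
{"method": "carry_out", "body": {"commands": "0.16 -0.165 0 0 0;0.16 -0.165 0 0 0;0.16 -0.165 0 0 0;0.16 -0.165 0 0 0;0.16 -0.165 0 0 0;0.16 -0.165 0 0 0;0.16 -0.165 0 0 0;0.16 -0.165 0 0 0;0.16 -0.165 0 0 0;0.16 -0.165 0 0 0", "squeeze": 60}}

```text
t: 1.35
eef_pos: [0.4488, -0.0713, 0.2269]
orientation: [-3.136, 0.004, 0.292]
ft_force: [1.4, 0.0, 0.3]
finger_gap: 1.003
```

```bash
cat >> h.py <<'E'
def rel(x,y,z,yaw=None):
    s=manip.sense(); p=s["eef_pos"]; ps=s["orientation"][2]; d=np.array([x,y,z])-p
    c,sn=np.cos(ps),np.sin(ps)
    u=np.array([d[0]*c+d[1]*sn, d[0]*sn-d[1]*c, -d[2]])/.25
    tn=0 if yaw is None else -((yaw-ps+np.pi)%(2*np.pi)-np.pi)/np.pi
    print("t%.2f"%s["t"],"pos",p.round(4),"rpy",s["orientation"].round(3),"F",s["ft_force"].round(1),"gap %.3f"%s["finger_gap"]); print("  rel units",u.round(3),"turn %.4f"%tn)
E
python3 -c "
from h import *; rel(.5033,.021,.16,.3)"
```

```text
t1.35 pos [ 0.4488 -0.0713  0.2269] rpy [-3.136  0.004  0.292] F [1.4 0.  0.3] gap 1.003
  rel units [ 0.315 -0.291  0.267] turn -0.0027
```

Emit:
{"method": "carry_out", "body": {"commands": "0.16 -0.146 0.08 0 0;0.16 -0.146 0.08 0 0;0 0 0.05 0 0;0 0 0 0 0"}}

```text
t: 1.85
eef_pos: [0.5057, 0.0298, 0.1725]
orientation: [-3.135, 0.004, 0.298]
ft_force: [0.2, -0.1, 0.2]
finger_gap: 0.999
```

```bash
python3 -c "
from h import *; rel(.5033,.021,.101,.3)"
```

```text
t1.85 pos [0.5057 0.0298 0.1725] rpy [-3.135  0.004  0.298] F [ 0.2 -0.1  0.2] gap 0.999
  rel units [-0.02   0.031  0.286] turn -0.0005
```

Emit:
{"method": "carry_out", "body": {"commands": "-0.02 0.031 0.09 0 0;0 0 0.09 0 0;0 0 0.08 0 0;0 0 0 0 0"}}

```text
t: 2.35
eef_pos: [0.5029, 0.0154, 0.1083]
orientation: [-3.138, 0.002, 0.291]
ft_force: [-0.2, -0.8, 0.5]
finger_gap: 1.002
```

```bash
python3 -c "
from h import *; rel(.5033,.021,.101,.3)
cv2.imwrite('pics/t1.png',cv2.resize(manip.get_image('top')[150:320,250:460],None,fx=3.5,fy=3.5))
cv2.imwrite('pics/s1.png',cv2.resize(manip.get_image('scene')[150:300,220:400],None,fx=4,fy=4))"
```

```text
t2.35 pos [0.5029 0.0154 0.1083] rpy [-3.138e+00  2.000e-03  2.910e-01] F [-0.2 -0.8  0.5] gap 1.002
  rel units [ 0.008 -0.021  0.029] turn -0.0030
```

View pics/s1.png

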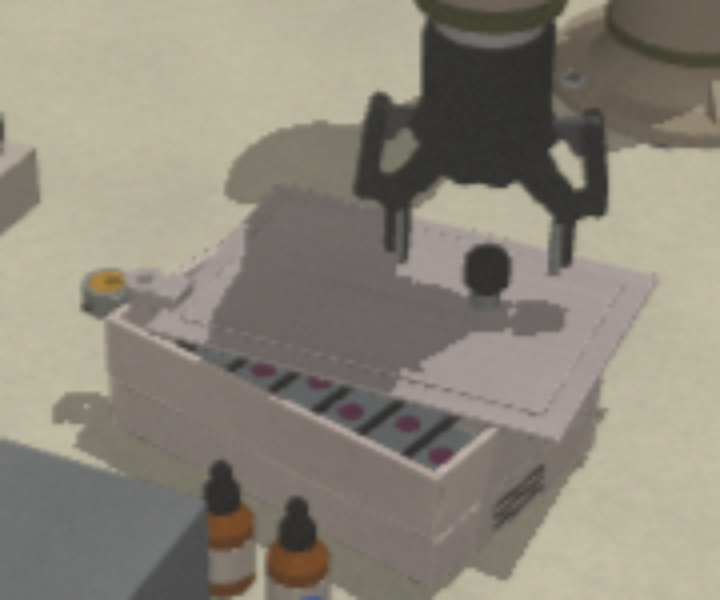

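Emit:
{"method": "carry_out", "body": {"commands": "0.008 -0.021 0.028 0 0;0 0 0 0 150;0 0 0 0 230;0 0 0 0 230;0 0 0 0 230;0 0 0 0 230;0 0 0 0 230", "squeeze": 60}}

```text
t: 3.32
eef_pos: [0.5063, 0.0221, 0.1054]
orientation: [-3.14, -0.005, 0.291]
ft_force: [-0.3, 0.4, 1.1]
finger_gap: 0.302
```

```bash
python3 -c "
from h import *; rel(.5468,.0057,.101,.3-.246)"
```

```text
t3.33 pos [0.5063 0.0221 0.1054] rpy [-3.14  -0.005  0.291] F [-0.3  0.4  1.1] gap 0.302
  rel units [0.136 0.109 0.018] turn 0.0754
```

Emit:
{"method": "carry_out", "body": {"commands": "0.028 0.018 0 0.013 230;0.028 0.016 0 0.013 230;0.028 0.015 0 0.013 230;0.028 0.014 0 0.013 230;0.028 0.013 0 0.013 230;0.028 0.012 0 0.013 230;0 0 0 0 230;0 0 0 0 230"}}

```text
t: 4.32
eef_pos: [0.5467, 0.0126, 0.1055]
orientation: [-3.138, 0.008, 0.048]
ft_force: [-1.0, 0.8, 1.7]
finger_gap: 0.301
```

```bash
python3 -c "
from h import *; rel(.5498,.0068,.105,.045)
cv2.imwrite('pics/t2f.png',manip.get_image('top'));cv2.imwrite('pics/s2f.png',manip.get_image('scene'))
a=cv2.imread('pics/t2f.png');b=cv2.imread('pics/s2f.png')
cv2.imwrite('pics/t2.png',cv2.resize(a[160:300,280:440],None,fx=4.2,fy=4.2,interpolation=cv2.INTER_CUBIC))
cv2.imwrite('pics/s2.png',cv2.resize(b[170:290,220:380],None,fx=5,fy=5,interpolation=cv2.INTER_CUBIC))"
```

```text
t4.33 pos [0.5467 0.0126 0.1055] rpy [-3.138  0.008  0.048] F [-1.   0.8  1.7] gap 0.301
  rel units [0.011 0.024 0.002] turn 0.0009
```

View pics/t2.png

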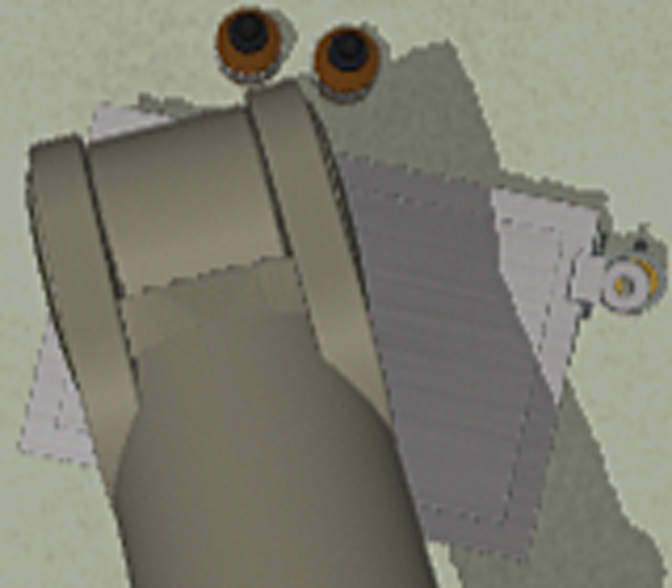

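View pics/s2.png

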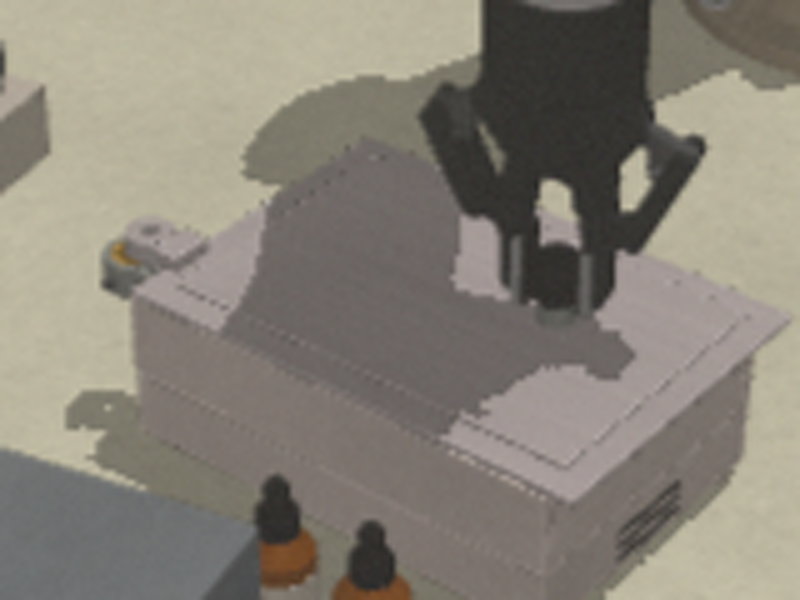

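```bash
python3 -c "
from h import *
np.set_printoptions(precision=4,suppress=True)
print(uc('top',626,286,280,160,4.2,.102),uc('scene',151,231,220,170,5,.102))
a=cv2.imread('pics/t2f.png')
cv2.imwrite('pics/t2k.png',cv2.resize(a[205:250,400:450],None,fx=12,fy=12,interpolation=cv2.INTER_CUBIC))
c=[uc('top',*p,280,160,4.2,.094) for p in((97,103),(601,210),(527,560),(20,450))]
for i in range(4): d=c[(i+1)%4]-c[i];print('lid',c[i],np.linalg.norm(d),np.degrees(np.arctan2(d[1],d[0])))
"
```

```text
[ 0.5676 -0.1951  0.102 ] [ 0.5689 -0.1952  0.102 ]
lid [0.6658 0.0712 0.094 ] 0.26256912376979813 -102.88446147717481
lid [ 0.6073 -0.1847  0.094 ] 0.181420842002067 166.78105198621014
lid [ 0.4307 -0.1432  0.094 ] 0.26137769434282354 77.07419394684692
lid [0.4891 0.1115 0.094 ] 0.1812291890052759 -12.842606779022598
```

View pics/t2k.png

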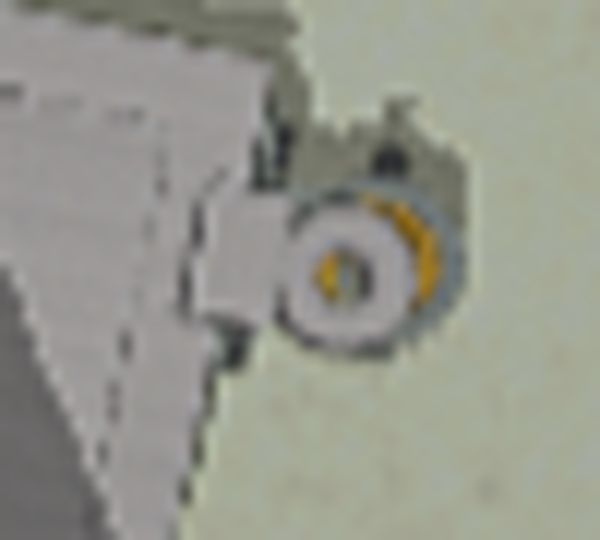

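Emit:
{"method": "carry_out", "body": {"commands": "0.006 0.011 0 0.002 230;0.006 0.011 0 0.002 230;0 0 0 0 230;0 0 0 0 100;0 0 0 0 0;0 0 0 0 0;0 0 0 0 0;0 0 -0.1 0 0;0 0 -0.2 0 0;0 0 -0.2 0 0"}}

```text
t: 5.68
eef_pos: [0.5475, 0.0064, 0.2286]
orientation: [-3.136, 0.019, 0.035]
ft_force: [1.1, -0.1, -1.1]
finger_gap: 1.002
```

```bash
python3 -c "
from h import *; rel(.4085,-.3915,.17,0)
"
```

```text
t5.67 pos [0.5475 0.0064 0.2286] rpy [-3.136  0.019  0.035] F [ 1.1 -0.1 -1.1] gap 1.002
  rel units [-0.612  1.571  0.234] turn 0.0112
```

Emit:
{"method": "carry_out", "body": {"commands": "-0.077 0.2 0 0 0;-0.077 0.2 0 0 0;-0.077 0.2 0 0 0;-0.077 0.2 0 0 0;-0.077 0.2 0 0 0;-0.077 0.2 0 0 0;-0.077 0.2 0 0.005 0;-0.06 0.16 0.05 0.005 0;0 0 0.1 0 0;0 0 0 0 0"}}

```text
t: 6.92
eef_pos: [0.4091, -0.4007, 0.1962]
orientation: [-3.14, 0.008, 0.005]
ft_force: [-0.4, 1.5, -0.6]
finger_gap: 1.0
```

```bash
python3 -c "
from h import *; rel(.4085,-.3915,.11,0)
cv2.imwrite('pics/t3f.png',manip.get_image('top'));cv2.imwrite('pics/s3f.png',manip.get_image('scene'))
a=cv2.imread('pics/t3f.png');b=cv2.imread('pics/s3f.png')
cv2.imwrite('pics/t3k.png',cv2.resize(a[160:310,280:450],None,fx=4,fy=4,interpolation=cv2.INTER_CUBIC))
cv2.imwrite('pics/s3.png',cv2.resize(b[130:280,160:340],None,fx=4,fy=4,interpolation=cv2.INTER_CUBIC))"
```

```text
t6.92 pos [ 0.4091 -0.4007  0.1962] rpy [-3.14   0.008  0.005] F [-0.4  1.5 -0.6] gap 1.000
  rel units [-0.002 -0.037  0.345] turn 0.0016
```

View pics/t3k.png

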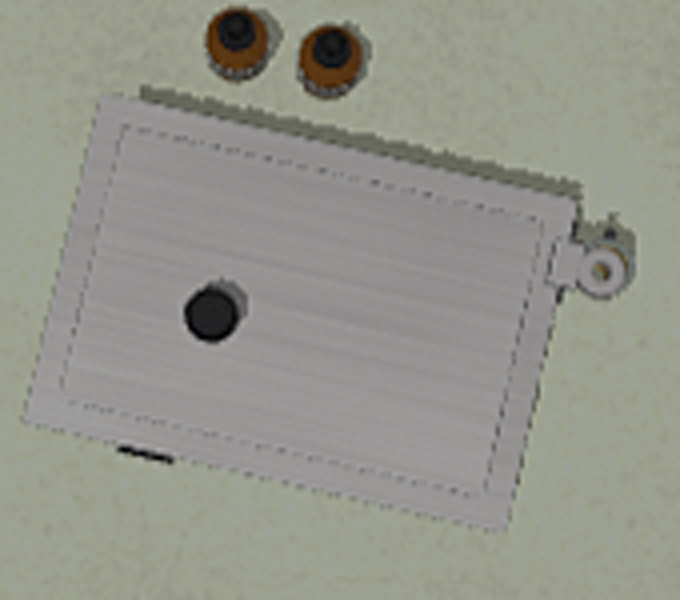

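View pics/s3.png

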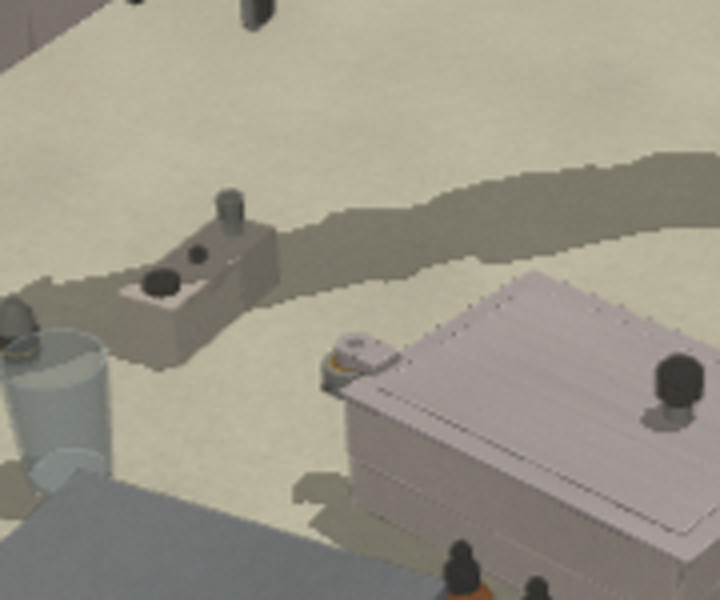

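```bash
python3 -c "
from h import *
a=cv2.imread('pics/t3f.png')
cv2.imwrite('pics/t3z.png',cv2.resize(a[205:245,405:455],None,fx=14,fy=14,interpolation=cv2.INTER_CUBIC))
b=cv2.imread('pics/s3f.png')
cv2.imwrite('pics/s3z.png',cv2.resize(b[205:235,235:265],None,fx=16,fy=16,interpolation=cv2.INTER_CUBIC))
c=[uc('top',*p,280,160,4,.094) for p in((101,95),(578,200),(507,530),(24,422))]
for i in range(4): d=c[(i+1)%4]-c[i];print('lid',c[i],np.linalg.norm(d),np.degrees(np.arctan2(d[1],d[0])))
"
```

```text
lid [0.66743783 0.06658431 0.094     ] 0.26134109266393135 -103.31868595229804
lid [ 0.60723344 -0.18772769  0.094     ] 0.17977205171574143 166.56889308033192
lid [ 0.43237817 -0.14597096  0.094     ] 0.26184561479793206 76.70835009688224
lid [0.49257855 0.10886044 0.094     ] 0.17989730463621012 -13.591706382878275
```

View pics/t3z.png

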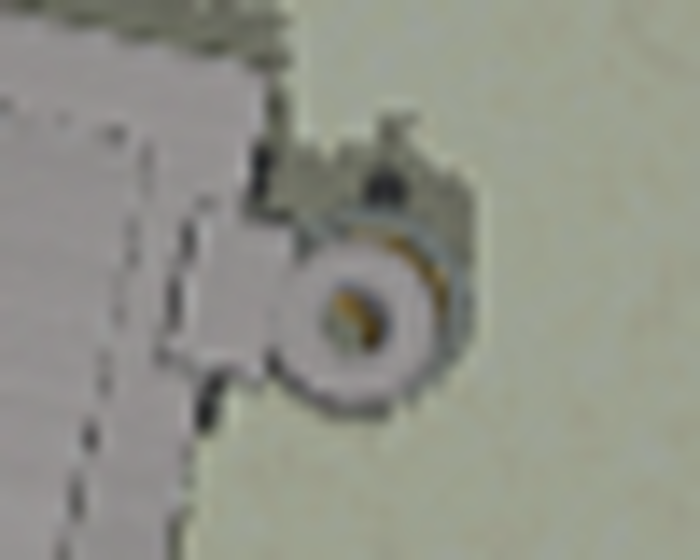

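View pics/s3z.png

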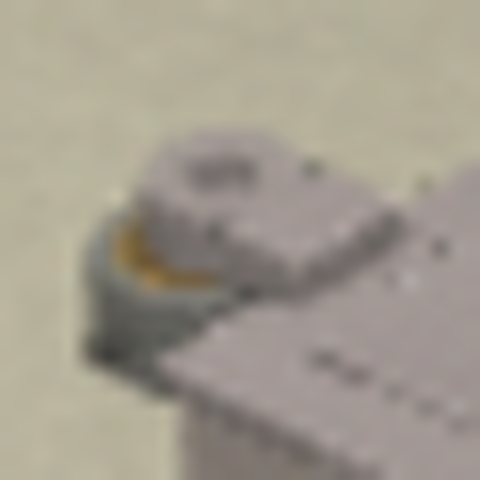

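Emit:
{"method": "carry_out", "body": {"commands": "-0.002 -0.037 0.1 0 60;0 0 0.1 0 60;0 0 0.1 0 60;0 0 0 0 60"}}

```text
t: 7.52
eef_pos: [0.4145, -0.3912, 0.1288]
orientation: [3.133, -0.003, 0.012]
ft_force: [0.5, -0.1, -0.4]
finger_gap: 0.765
```

```bash
python3 -c "
from h import *; rel(.4085,-.3915,.051,0)
b=manip.get_image('scene')
cv2.imwrite('pics/s4.png',cv2.resize(b[130:250,160:280],None,fx=5,fy=5,interpolation=cv2.INTER_CUBIC))"
```

```text
t7.53 pos [ 0.4145 -0.3912  0.1288] rpy [ 3.133e+00 -3.000e-03  1.200e-02] F [ 0.5 -0.1 -0.4] gap 0.765
  rel units [-0.024  0.001  0.311] turn 0.0037
```

View pics/s4.png

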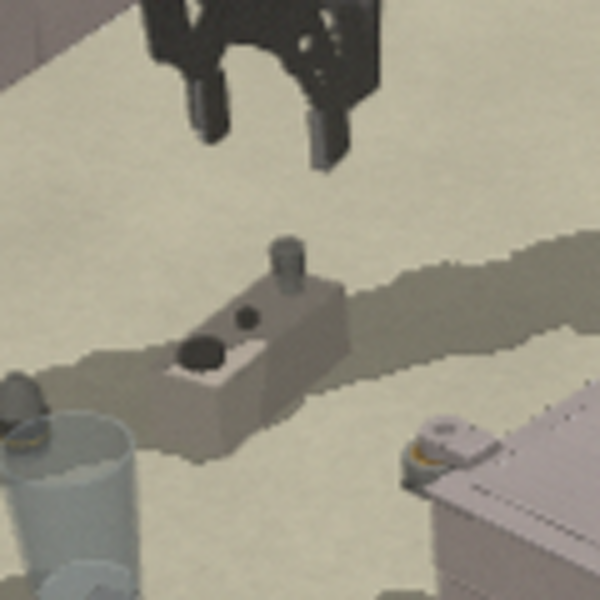

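```bash
python3 -c "
from h import *
print(uc('top',357,320,405,205,14,.102),uc('scene',222,172,235,205,16,.102))
print('bore?',uc('top',354,334,405,205,14,.089))
print(uc('top',245,459,490,245,8,.076))
"
```

```text
[ 0.56820966 -0.19805424  0.102     ] [ 0.56835834 -0.19941798  0.102     ]
bore? [ 0.56729381 -0.19966257  0.089     ]
[ 0.40809227 -0.39064571  0.076     ]
```

Emit:
{"method": "carry_out", "body": {"commands": "-0.024 0 0.1 0.003 60;0 0 0.1 0 60;0 0 0.06 0 60;0 0 0 0 60"}}

```text
t: 8.07
eef_pos: [0.4148, -0.3952, 0.0722]
orientation: [3.123, -0.014, 0.004]
ft_force: [-0.0, 1.5, 0.2]
finger_gap: 0.765
```

```bash
python3 -c "
from h import *; rel(.4085,-.3915,.052,0)
b=manip.get_image('scene')
cv2.imwrite('pics/s5.png',cv2.resize(b[130:250,160:280],None,fx=5,fy=5,interpolation=cv2.INTER_CUBIC))"
```

```text
t8.07 pos [ 0.4148 -0.3952  0.0722] rpy [ 3.123 -0.014  0.004] F [-0.   1.5  0.2] gap 0.765
  rel units [-0.025 -0.015  0.081] turn 0.0013
```

View pics/s5.png

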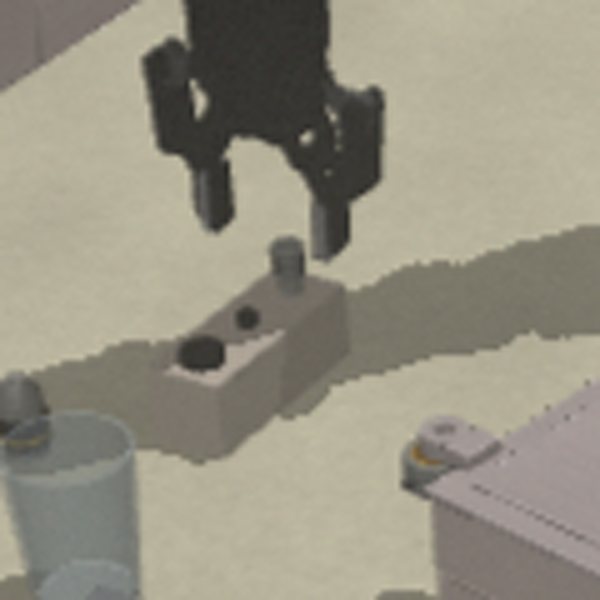

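Emit:
{"method": "carry_out", "body": {"commands": "-0.015 -0.008 0.025 0 60;-0.012 -0.007 0.025 0 60;0 0 0.02 0 60;0 0 0.01 0 60;0 0 0 0 60"}}

```text
t: 8.75
eef_pos: [0.4095, -0.3929, 0.0539]
orientation: [3.12, -0.018, 0.004]
ft_force: [-0.4, 0.2, -0.4]
finger_gap: 0.763
```

```bash
python3 -c "
from h import *; rel(.4085,-.3915,.052,0)
b=manip.get_image('scene')
cv2.imwrite('pics/s6.png',cv2.resize(b[130:250,160:280],None,fx=5,fy=5,interpolation=cv2.INTER_CUBIC))"
```

```text
t8.75 pos [ 0.4095 -0.3929  0.0539] rpy [ 3.12  -0.018  0.004] F [-0.4  0.2 -0.4] gap 0.763
  rel units [-0.004 -0.006  0.008] turn 0.0013
```

View pics/s6.png

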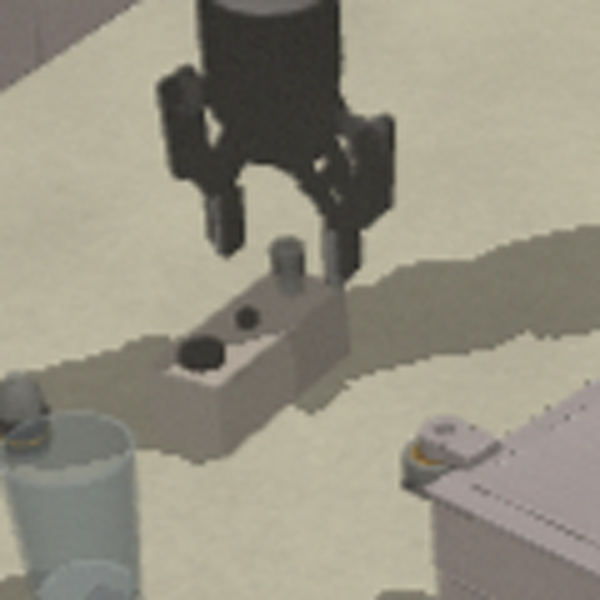

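Emit:
{"method": "carry_out", "body": {"commands": "-0.004 -0.003 0.008 0 60;0 0 0 0 130;0 0 0 0 200;0 0 0 0 250;0 0 0 0 250;0 0 0 0 250;0 0 0 0 250", "squeeze": 50}}

```text
t: 9.68
eef_pos: [0.4088, -0.3917, 0.0523]
orientation: [3.12, -0.018, 0.005]
ft_force: [-0.4, 0.1, 0.0]
finger_gap: 0.193
```

```bash
python3 -c "
from h import *; rel(.4085,-.3915,.052,0)
b=manip.get_image('scene')
cv2.imwrite('pics/s7.png',cv2.resize(b[130:250,160:280],None,fx=5,fy=5,interpolation=cv2.INTER_CUBIC))"
```

```text
t9.68 pos [ 0.4088 -0.3917  0.0523] rpy [ 3.12  -0.018  0.005] F [-0.4  0.1  0. ] gap 0.193
  rel units [-0.001 -0.001  0.001] turn 0.0015
```

View pics/s7.png

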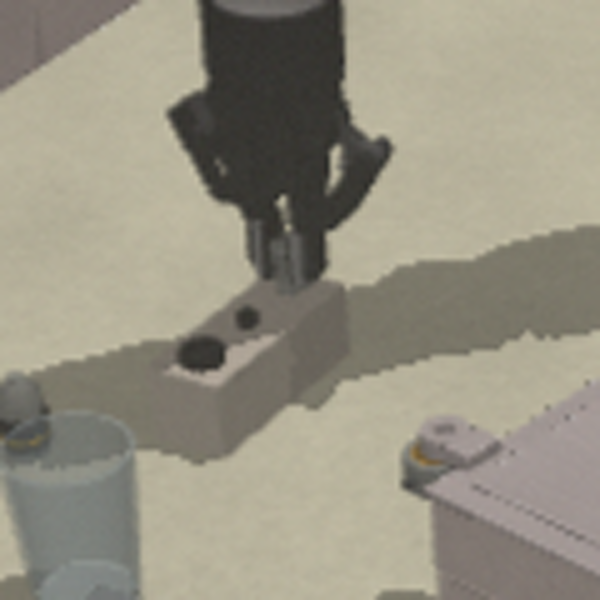

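```bash
cat >> h.py <<'E'
from scipy.spatial.transform import Rotation as Ro
def rel(x,y,z,yaw=None):
    s=manip.sense(); p=s["eef_pos"]; o=s["orientation"]; R=Ro.from_euler("xyz",o).as_matrix()
    u=R.T@(np.array([x,y,z])-p)/.25
    tn=0 if yaw is None else -((yaw-o[2]+np.pi)%(2*np.pi)-np.pi)/np.pi
    print("t%.2f"%s["t"],"pos",p.round(4),"rpy",o.round(3),"F",s["ft_force"].round(1),"T",s["ft_torque"].round(2),"gap %.3f"%s["finger_gap"]); print("  rel units",u.round(4),"turn %.4f"%tn)
E
python3 -c "
from h import *; rel(.4088,-.3917,.115,0)"
```

```text
t9.72 pos [ 0.4088 -0.3918  0.0523] rpy [ 3.12  -0.018  0.005] F [0.3 1.2 1. ] T [0.24 0.1  0.03] gap 0.190
  rel units [ 0.0046  0.0051 -0.2509] turn 0.0015
```

Emit:
{"method": "carry_out", "body": {"commands": "0 0 -0.02 0 250;0.001 0.001 -0.03 0 250;0.001 0.001 -0.04 0 250;0 0 0 0 250"}}

```text
t: 10.22
eef_pos: [0.409, -0.3921, 0.0766]
orientation: [3.12, -0.018, 0.004]
ft_force: [-0.2, 0.5, -1.3]
finger_gap: 0.188
```

```bash
python3 -c "
from h import *; rel(.4088,-.3917,.115,0)"
```

```text
t10.22 pos [ 0.409  -0.3921  0.0766] rpy [ 3.12  -0.018  0.004] F [-0.2  0.5 -1.3] T [ 0.06  0.01 -0.04] gap 0.188
  rel units [ 0.002   0.0019 -0.1535] turn 0.0014
```

Emit:
{"method": "carry_out", "body": {"commands": "0.001 0.001 -0.06 0 250;0.001 0.001 -0.1 0 250;0.001 0.001 -0.12 0 250;0 0 -0.12 0 250;0 0 -0.06 0 250;0 0 0 0 250"}}

```text
t: 10.98
eef_pos: [0.4077, -0.3905, 0.1987]
orientation: [3.118, -0.02, 0.005]
ft_force: [0.7, -0.0, -1.0]
finger_gap: 0.189
```

```bash
python3 -c "
from h import *; rel(.5683,-.1988,.175,0)"
```

```text
t10.97 pos [ 0.4077 -0.3905  0.1987] rpy [ 3.118 -0.02   0.005] F [ 0.7 -0.  -1. ] T [-0.03 -0.07 -0.01] gap 0.189
  rel units [ 0.644  -0.7662  0.0893] turn 0.0014
```

Emit:
{"method": "carry_out", "body": {"commands": "0.04 -0.045 0 0 250;0.08 -0.1 0 0 250;0.1 -0.12 0 0 250;0.1 -0.12 0 0 250;0.1 -0.12 0 0 250;0.08 -0.1 0 0 250;0.06 -0.07 0.02 0 250;0.03 -0.03 0.02 0 250;0 0 0 0 250;0 0 0 0 250"}}

```text
t: 12.22
eef_pos: [0.557, -0.1982, 0.174]
orientation: [3.13, -0.004, 0.009]
ft_force: [-0.4, -0.5, -1.0]
finger_gap: 0.188
```

```bash
python3 -c "
from h import *; rel(.5683,-.1988,.165,0)"
```

```text
t12.22 pos [ 0.557  -0.1982  0.174 ] rpy [ 3.13  -0.004  0.009] F [-0.4 -0.5 -1. ] T [0.02 0.04 0.01] gap 0.188
  rel units [0.0449 0.0025 0.0361] turn 0.0028
```

Emit:
{"method": "carry_out", "body": {"commands": "0.024 0.002 0.01 0 250;0.022 0.003 0.01 0 250;0 0 0 0 250;0 0 0 0 250"}}

```text
t: 12.72
eef_pos: [0.5684, -0.2025, 0.1691]
orientation: [3.129, -0.004, 0.004]
ft_force: [-0.0, -1.1, -1.1]
finger_gap: 0.188
```

```bash
python3 -c "
from h import *; rel(.569,-.1993,.16,0)
cv2.imwrite('pics/t8f.png',manip.get_image('top'));cv2.imwrite('pics/s8f.png',manip.get_image('scene'))
b=cv2.imread('pics/s8f.png')
cv2.imwrite('pics/s8.png',cv2.resize(b[165:240,215:305],None,fx=8,fy=8,interpolation=cv2.INTER_CUBIC))
a=cv2.imread('pics/t8f.png')
cv2.imwrite('pics/t8.png',cv2.resize(a[180:270,380:480],None,fx=6,fy=6,interpolation=cv2.INTER_CUBIC))"
```

```text
t12.72 pos [ 0.5684 -0.2025  0.1691] rpy [ 3.129 -0.004  0.004] F [-0.  -1.1 -1.1] T [ 0.05  0.02 -0.01] gap 0.188
  rel units [ 0.0022 -0.0134  0.0362] turn 0.0013
```

View pics/s8.png

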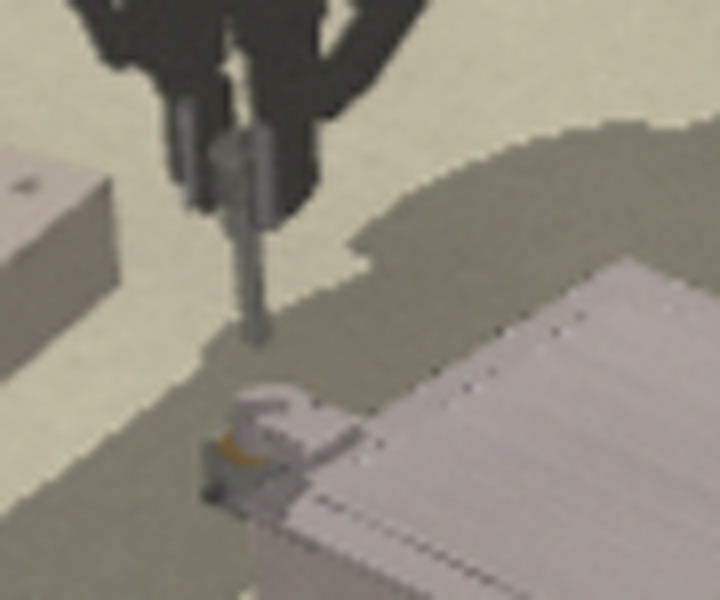

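View pics/t8.png

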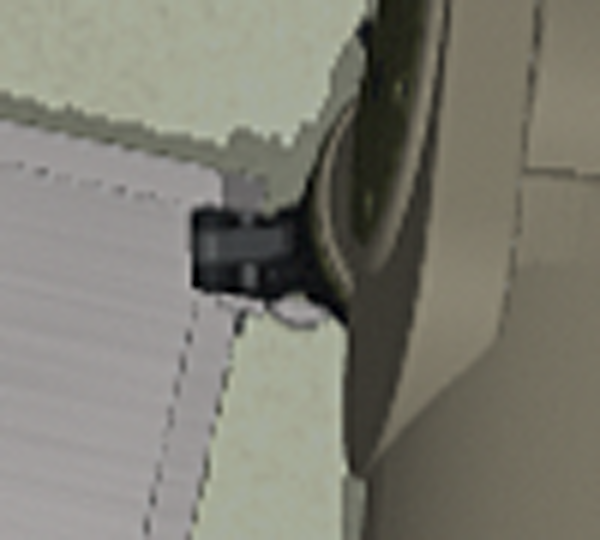

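```bash
python3 -c "
from h import *
f=lambda X:(pj('scene',X)-[215,165]+.5)*8-.5
for z in (.1891,.163,.1228): print(z,f([.568,-.202,z]))
print('eye',f([.5683,-.1988,.102]))
for dx,dy in((.004,0),(0,.004)): print(f([.568+dx,-.202+dy,.1228])-f([.568,-.202,.1228]))
print('at knuckle vertical',f([.0+.572,-.203,.122])-f([.572,-.203,.16]))
"
```

```text
0.1891 [248.29886671 156.94826842]
0.163 [253.12363694 232.68566301]
0.1228 [260.34464278 346.03824634]
eye [272.60449347 406.13510727]
[-6.57845282  6.36668896]
[11.48281511  3.07326629]
at knuckle vertical [  6.98420223 107.09442822]
```

```bash
python3 -c "
from h import *
b=cv2.imread('pics/s8f.png')
cv2.imwrite('pics/s8z.png',cv2.resize(b[182:222,230:270],None,fx=15,fy=15,interpolation=cv2.INTER_CUBIC))
g=cv2.cvtColor(b,cv2.COLOR_BGR2GRAY)
print(g[186:212,238:256])"
```

```text
[[ 95  73  57  64  80  87  90  79  75  96  91  70  58  54  54  51  73 163]
 [ 95  78  61  66  76  84  84  85  76  94  92  68  56  55  54  55  70 160]
 [110  80  58  65  77  81  81  86  78  96  95  69  56  55  58  56 122 170]
 [117  80  57  64  74  78  86  88  76  94  93  71  57  57  56  69 157 177]
 [114  81  58  59  85  81  83  83  74  94  94  69  60  55  69 154 177 180]
 [145 145  95  96 122 102  90  94  75  92  94  74  63  61 136 173 177 175]
 [173 175 169 170 134 100  95  96  72  94  95  84  98 155 171 178 179 178]
 [175 175 176 180 156 106  94  94  83  83 102 104 159 176 179 180 179 177]
 [176 175 177 177 173 125  98  96  92 117 164 171 173 175 176 174 175 176]
 [175 179 177 176 175 170 115  95  92 116 166 176 176 178 175 174 175 174]
 [174 178 176 175 175 176 121  96  92 115 163 175 172 173 174 175 176 178]
 [176 177 177 177 177 174 128 100  95 120 167 177 176 174 175 176 177 178]
 [178 177 176 176 174 175 127 100  94 104 166 175 178 176 175 177 176 175]
 [178 176 176 177 178 176 138 104  94 102 164 174 175 175 176 177 177 176]
 [176 176 176 178 176 178 141 104  95  90 164 176 175 174 173 173 173 174]
 [178 178 178 176 177 177 136 103  99  89 162 178 177 177 173 174 138 127]
 [179 179 177 176 175 177 150 108  96  92 164 176 178 177 141 127 119 115]
 [175 178 180 181 179 180 150 108  93  89 141 170 140 127 120 117 116 115]
 [176 179 176 178 177 176 174 118  97  91 107 126 121 116 116 116 116 116]
 [177 178 181 178 176 139 130 102  97  91  97 114 117 117 118 117 119 117]
 [177 178 179 176 142 121 117 100  97  93  93 110 117 116 118 118 117 117]
 [177 176 175 142 121 119 120 103  97  90  99 114 115 115 115 116 117 117]
 [181 178 142 121 118 121 118 117 109 101 113 114 117 117 117 117 117 117]
 [179 177 135 116 119 119 118 119 117 116 117 117 119 117 116 118 118 118]
 [182 179 135 120 120 120 117 118 118 120 118 118 117 116 118 118 116 118]
 [184 144 124 120 121 116 116 119 119 118 117 118 118 116 119 118 118 118]]
```

View pics/s8z.png

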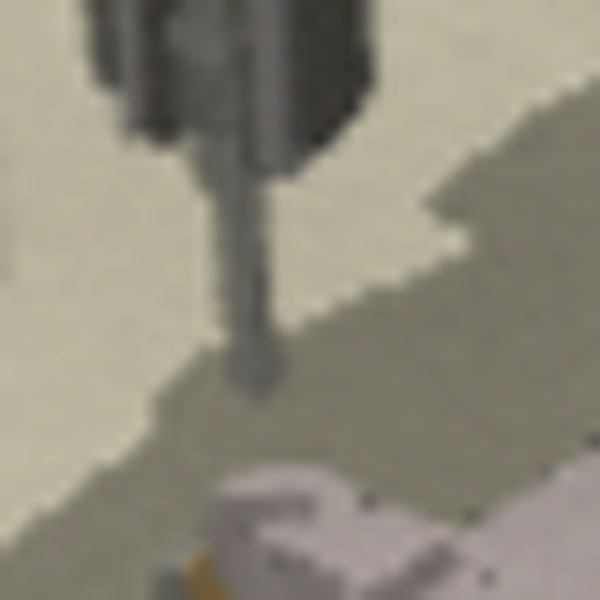

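```bash
python3 -c "
from h import *
for z in (.120,.1228): print(bp('scene',246.8,208.3,z))
print(pj('scene',[.568,-.202,.1228]))"
```

```text
[ 0.56647079 -0.20390176  0.12      ]
[ 0.57022459 -0.20157841  0.1228    ]
[247.10558035 207.81728079]
```

Emit:
{"method": "carry_out", "body": {"commands": "0.002 -0.007 0.02 0 250;0 -0.006 0.02 0 250;0 0 0.01 0 250;0 0 0 0 250;0 0 0 0 250"}}

```text
t: 13.45
eef_pos: [0.5687, -0.1988, 0.1556]
orientation: [3.129, -0.004, 0.005]
ft_force: [-0.3, 0.8, -1.0]
finger_gap: 0.191
```

```bash
python3 -c "
from h import *; rel(.5688,-.199,.15,0)
cv2.imwrite('pics/s9f.png',manip.get_image('scene'))
b=cv2.imread('pics/s9f.png')
cv2.imwrite('pics/s9.png',cv2.resize(b[190:230,230:270],None,fx=15,fy=15,interpolation=cv2.INTER_CUBIC))"
```

```text
t13.45 pos [ 0.5687 -0.1988  0.1556] rpy [ 3.129 -0.004  0.005] F [-0.3  0.8 -1. ] T [ 0.02 -0.03  0.01] gap 0.191
  rel units [0.0001 0.0006 0.0225] turn 0.0015
```

View pics/s9.png

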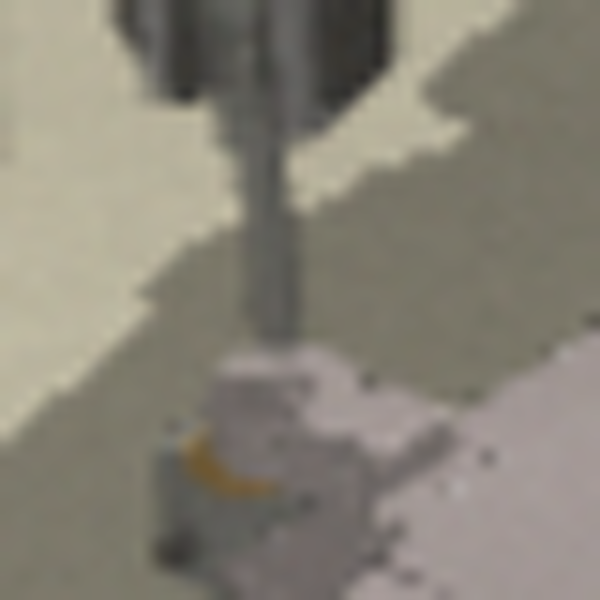

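Emit:
{"method": "carry_out", "body": {"commands": "0 0 0.01 0 250;0 0 0.01 0 250;0 0 0.01 0 250;0 0 0.008 0 250"}}

```text
t: 14.0
eef_pos: [0.5689, -0.1991, 0.1458]
orientation: [3.129, -0.005, 0.005]
ft_force: [-0.1, -0.5, -0.7]
finger_gap: 0.189
```

```bash
python3 -c "
from h import *; rel(.5688,-.199,.1483,0)"
```

```text
t14.00 pos [ 0.5689 -0.1991  0.1458] rpy [ 3.129 -0.005  0.005] F [-0.1 -0.5 -0.7] T [ 0.07  0.03 -0.  ] gap 0.189
  rel units [-0.0005 -0.0004 -0.01  ] turn 0.0014
```

Emit:
{"method": "carry_out", "body": {"commands": "0 0 0.01 0 250;0 0 0.01 0 250;0 0 0.008 0 250;0 0 0 0 250"}}

```text
t: 14.5
eef_pos: [0.5688, -0.1992, 0.1379]
orientation: [3.129, -0.004, 0.004]
ft_force: [0.3, 0.4, -0.2]
finger_gap: 0.192
```

```bash
python3 -c "
from h import *; rel(.5688,-.199,.1353,0)
cv2.imwrite('pics/s10f.png',manip.get_image('scene'))
b=cv2.imread('pics/s10f.png')
cv2.imwrite('pics/s10.png',cv2.resize(b[190:230,230:270],None,fx=15,fy=15,interpolation=cv2.INTER_CUBIC))"
```

```text
t14.50 pos [ 0.5688 -0.1992  0.1379] rpy [ 3.129 -0.004  0.004] F [ 0.3  0.4 -0.2] T [ 0.02  0.   -0.  ] gap 0.192
  rel units [-0.     -0.0008  0.0105] turn 0.0014
```

View pics/s10.png

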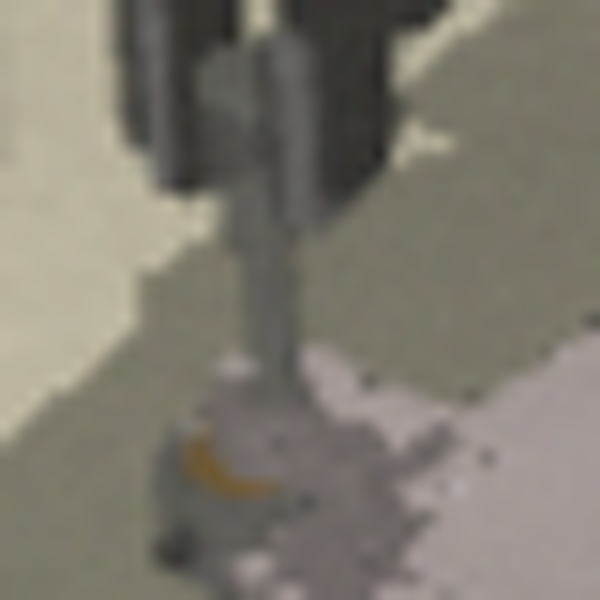

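Emit:
{"method": "carry_out", "body": {"commands": "0 0 0.007 0 250;0 0 0.006 0 250;0 0 0 0 250"}}

```text
t: 14.92
eef_pos: [0.569, -0.1992, 0.1348]
orientation: [3.129, -0.005, 0.005]
ft_force: [0.1, 0.5, -0.4]
finger_gap: 0.189
```

```bash
python3 -c "
from h import *; rel(.5688,-.199,.1353,0)"
```

```text
t14.93 pos [ 0.569  -0.1992  0.1348] rpy [ 3.129 -0.005  0.005] F [ 0.1  0.5 -0.4] T [ 0.03 -0.01 -0.  ] gap 0.189
  rel units [-0.0008 -0.0008 -0.002 ] turn 0.0015
```

Emit:
{"method": "carry_out", "body": {"commands": "0 0 0.006 0 250;0 0 0.006 0 250"}}

```text
t: 15.18
eef_pos: [0.5692, -0.1992, 0.1319]
orientation: [3.129, -0.005, 0.005]
ft_force: [0.2, -0.4, 0.2]
finger_gap: 0.19
```

Emit:
{"method": "carry_out", "body": {"commands": "0 0 0.006 0 250;0 0 0 0 250"}}

```text
t: 15.42
eef_pos: [0.5694, -0.1991, 0.1305]
orientation: [3.129, -0.005, 0.005]
ft_force: [0.4, -0.2, -1.3]
finger_gap: 0.193
```

Emit:
{"method": "carry_out", "body": {"commands": "0 0 0.007 0 250;0 0 0.007 0 250;0 0 0 0 250"}}

```text
t: 15.8
eef_pos: [0.5698, -0.199, 0.1277]
orientation: [3.128, -0.006, 0.005]
ft_force: [-0.5, 0.4, 0.2]
finger_gap: 0.191
```

```bash
python3 -c "
from h import *; rel(.5688,-.199,.1083,0)
cv2.imwrite('pics/s11f.png',manip.get_image('scene'))
b=cv2.imread('pics/s11f.png')
cv2.imwrite('pics/s11.png',cv2.resize(b[190:230,230:270],None,fx=15,fy=15,interpolation=cv2.INTER_CUBIC))"
```

```text
t15.80 pos [ 0.5698 -0.199   0.1277] rpy [ 3.128 -0.006  0.005] F [-0.5  0.4  0.2] T [0.08 0.19 0.05] gap 0.191
  rel units [-0.0044 -0.0011  0.0778] turn 0.0016
```

View pics/s11.png

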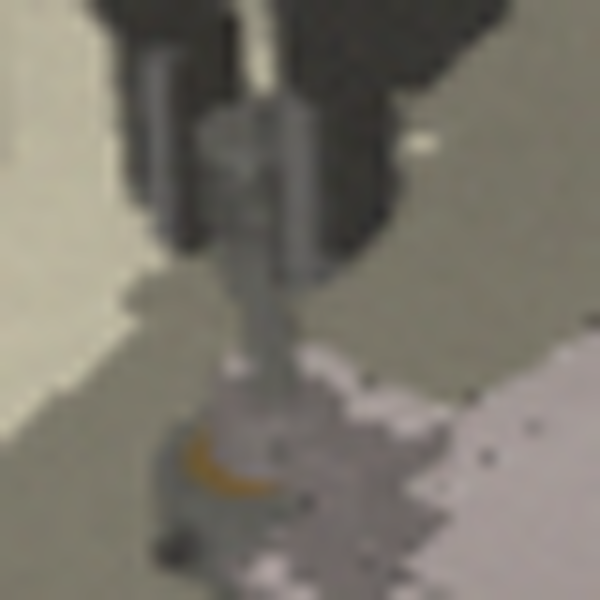

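Emit:
{"method": "carry_out", "body": {"commands": "0 0 0.008 0 250;0 0 0.008 0 250;0 0 0.008 0 250;0 0 0 0 250"}}

```text
t: 16.35
eef_pos: [0.57, -0.199, 0.1225]
orientation: [3.128, -0.007, 0.005]
ft_force: [-1.8, 0.8, 1.6]
finger_gap: 0.19
```

```bash
python3 -c "
from h import *; rel(.5688,-.199,.1083,0)"
```

```text
t16.35 pos [ 0.57   -0.199   0.1225] rpy [ 3.128 -0.007  0.005] F [-1.8  0.8  1.6] T [0.13 0.28 0.03] gap 0.190
  rel units [-0.0052 -0.0006  0.0569] turn 0.0016
```

Emit:
{"method": "carry_out", "body": {"commands": "-0.002 -0.001 0.006 0 250;-0.001 0 0.007 0 250;0 0 0.007 0 250;0 0 0 0 250"}}

```text
t: 16.85
eef_pos: [0.5696, -0.1989, 0.1176]
orientation: [3.128, -0.008, 0.005]
ft_force: [-1.9, 1.1, 2.3]
finger_gap: 0.191
```

```bash
python3 -c "
from h import *; rel(.5688,-.199,.1083,0)"
```

```text
t16.85 pos [ 0.5696 -0.1989  0.1176] rpy [ 3.128 -0.008  0.005] F [-1.9  1.1  2.3] T [ 0.14  0.23 -0.01] gap 0.191
  rel units [-0.0037 -0.0001  0.037 ] turn 0.0016
```

Emit:
{"method": "carry_out", "body": {"commands": "-0.002 -0.001 0.006 0 250;-0.001 -0.001 0.007 0 250;0 0 0.006 0 250;0 0 0 0 250"}}

```text
t: 17.35
eef_pos: [0.5694, -0.1988, 0.1128]
orientation: [3.127, -0.009, 0.005]
ft_force: [-1.1, -0.2, 3.1]
finger_gap: 0.192
```

```bash
python3 -c "
from h import *; rel(.5688,-.199,.1083,0)"
```

```text
t17.35 pos [ 0.5694 -0.1988  0.1128] rpy [ 3.127 -0.009  0.005] F [-1.1 -0.2  3.1] T [ 0.06  0.07 -0.03] gap 0.192
  rel units [-0.0025  0.0005  0.0181] turn 0.0016
```

Emit:
{"method": "carry_out", "body": {"commands": "-0.001 0 0.006 0 250;0 0 0.006 0 250;0 0 0.004 0 250;0 0 0 0 250"}}

```text
t: 17.85
eef_pos: [0.5693, -0.1987, 0.1085]
orientation: [3.127, -0.01, 0.005]
ft_force: [-0.7, 0.5, 3.2]
finger_gap: 0.193
```

```bash
python3 -c "
from h import *; rel(.5688,-.199,.1083,0)
cv2.imwrite('pics/s12f.png',manip.get_image('scene'))
b=cv2.imread('pics/s12f.png')
cv2.imwrite('pics/s12.png',cv2.resize(b[190:230,230:270],None,fx=15,fy=15,interpolation=cv2.INTER_CUBIC))"
```

```text
t17.85 pos [ 0.5693 -0.1987  0.1085] rpy [ 3.127 -0.01   0.005] F [-0.7  0.5  3.2] T [-0.    0.04  0.  ] gap 0.193
  rel units [-0.0018  0.0011  0.0009] turn 0.0016
```

View pics/s12.png

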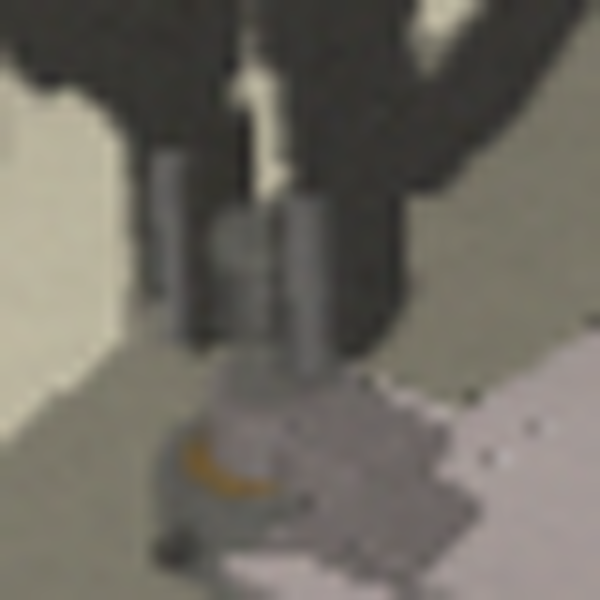

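Emit:
{"method": "carry_out", "body": {"commands": "0 0 0.004 0 250;0 0 0 0 250"}}

```text
t: 18.15
eef_pos: [0.5693, -0.1987, 0.1083]
orientation: [3.127, -0.01, 0.005]
ft_force: [-1.2, 0.8, 3.4]
finger_gap: 0.189
```

Emit:
{"method": "carry_out", "body": {"commands": "0 0 0.004 0 250;0 0 0 0 250"}}

```text
t: 18.4
eef_pos: [0.5694, -0.1987, 0.1083]
orientation: [3.127, -0.01, 0.005]
ft_force: [-0.4, 0.2, 2.0]
finger_gap: 0.195
```

Emit:
{"method": "carry_out", "body": {"commands": "0 0 0 0 180;0 0 0 0 100;0 0 0 0 60;0 0 0 0 60;0 0 -0.06 0 60;0 0 -0.12 0 60;0 0 -0.16 0 60;-0.1 0.1 -0.1 0 0;-0.2 0.2 0 0 0;-0.2 0.2 0 0 0"}}

```text
t: 19.65
eef_pos: [0.4533, -0.3124, 0.226]
orientation: [3.127, -0.014, 0.018]
ft_force: [0.5, -1.5, -0.3]
finger_gap: 1.0
```

Emit:
{"method": "carry_out", "body": {"commands": "-0.2 0.2 0 0 0;-0.1 0.1 0 0 0;0 0 0 0 0;0 0 0 0 0"}}

```text
t: 20.15
eef_pos: [0.38, -0.3887, 0.2313]
orientation: [3.121, -0.018, 0.009]
ft_force: [1.1, -0.3, 0.1]
finger_gap: 1.002
```

```bash
python3 -c "
from h import *; rel(.5688,-.199,.1083,0)
cv2.imwrite('pics/s13f.png',manip.get_image('scene'));cv2.imwrite('pics/t13f.png',manip.get_image('top'))
b=cv2.imread('pics/s13f.png');a=cv2.imread('pics/t13f.png')
cv2.imwrite('pics/s13.png',cv2.resize(b[180:280,220:380],None,fx=5,fy=5,interpolation=cv2.INTER_CUBIC))
cv2.imwrite('pics/s13k.png',cv2.resize(b[190:230,230:270],None,fx=15,fy=15,interpolation=cv2.INTER_CUBIC))
cv2.imwrite('pics/t13.png',cv2.resize(a[160:310,280:450],None,fx=4,fy=4,interpolation=cv2.INTER_CUBIC))"
```

```text
t20.15 pos [ 0.38   -0.3887  0.2313] rpy [ 3.121 -0.018  0.009] F [ 1.1 -0.3  0.1] T [ 0.07 -0.02  0.02] gap 1.002
  rel units [ 0.7528 -0.7626  0.49  ] turn 0.0027
```

View pics/s13.png

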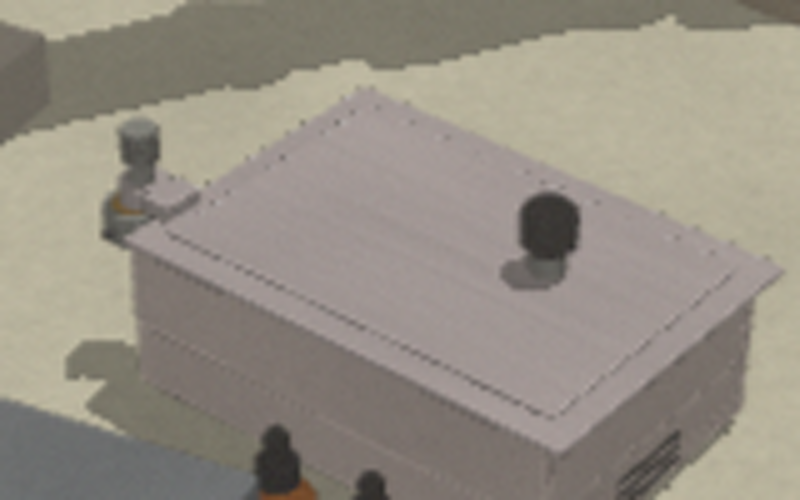

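View pics/s13k.png

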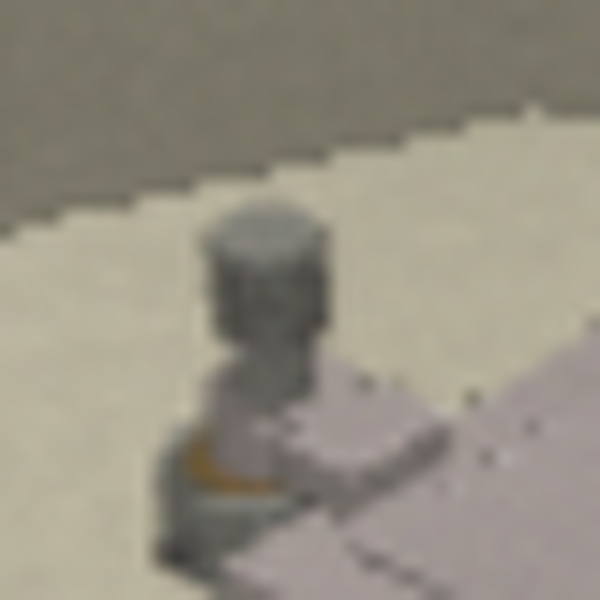

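View pics/t13.png

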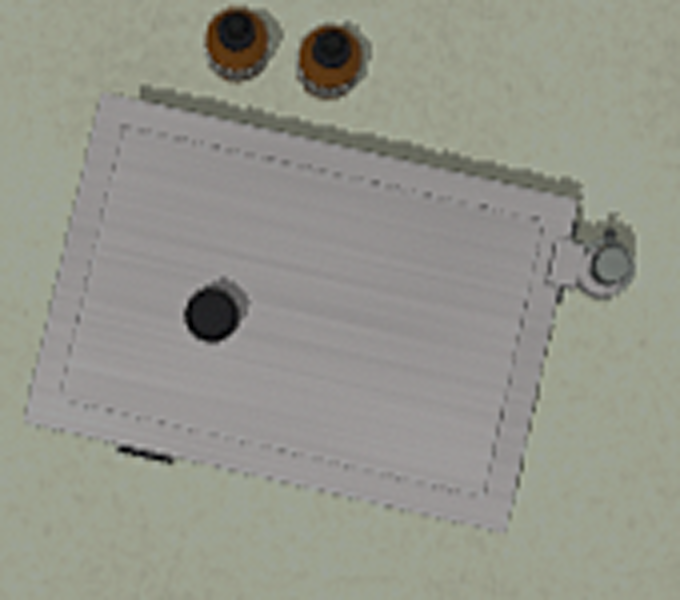

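```bash
python3 -c "
from h import *
print('head top', uc('top',611,264,280,160,4,.132), uc('scene',266,225,230,190,15,.132))
print('eye before', uc('top',357,320,405,205,14,.102))
c=[uc('top',*p,280,160,4,.094) for p in((101,95),(578,200),(507,530),(24,424))]
for i in range(4): d=c[(i+1)%4]-c[i];print('lid',np.linalg.norm(d),np.degrees(np.arctan2(d[1],d[0])))
a=cv2.imread('pics/top0.png');b=cv2.imread('pics/t13f.png');d=cv2.absdiff(a,b).max(2)
for n,(u,v) in dict(petri=(209,275),da=(340,170),db=(363,174),sb=(148,218),obj=(546,237),beaker=(502,191),foot=(517,263),thumb=(517,282)).items(): print(n,d[v-20:v+20,u-22:u+22].mean() if n not in('foot','thumb') else d[v-6:v+6,u-6:u+6].mean())
"
```

```text
head top [ 0.56897518 -0.1980671   0.132     ] [ 0.56728127 -0.20139726  0.132     ]
eye before [ 0.56820966 -0.19805424  0.102     ]
lid 0.26134109266393135 -103.31868595229804
lid 0.17977205171574143 166.56889308033192
lid 0.2616091921162144 76.93468651074498
lid 0.18092964219303478 -13.514478137530299
petri 1.3295454545454546
da 3.9482954545454545
db 3.3892045454545454
sb 1.884659090909091
obj 21.428977272727273
beaker 1.4079545454545455
foot 2.5833333333333335
thumb 33.59722222222222
```

View pics/t13f.png

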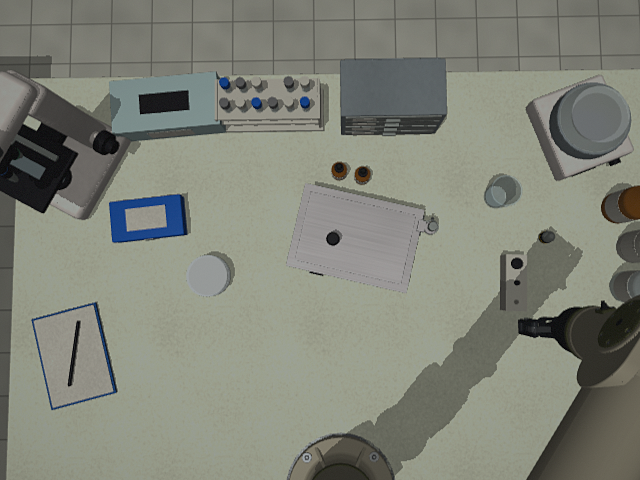

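View pics/s13f.png

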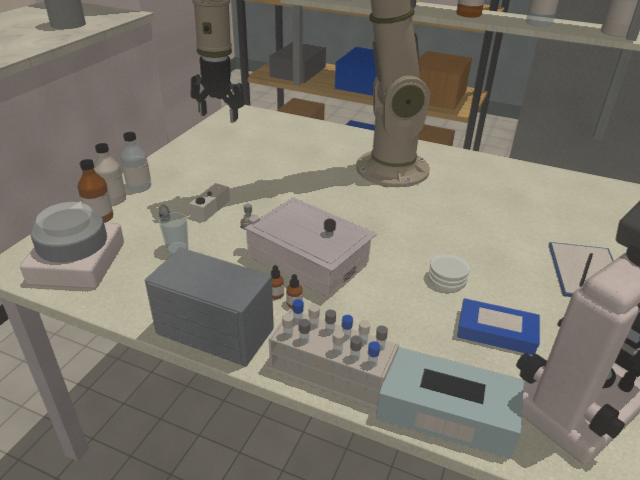

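The overview pictures show the lid square on the box (about px 290–425, 185–290 from above) and the pin upright in the hinge at (432, 224). The other things are all where they were; the objective and thumbscrew differ only by the arm's shadow. The robot is clear, so I am handing in.

```bash
python3 -c "
from plant import manip
print(manip.hand_in())"
```

```text
the job is handed in; nothing more can be done
None
```

The lid is hung on its hinge and the job is handed in; the hand-in gives no verdict. I gripped the lid by its knob and slid and turned it square, with its eye over the bush bore. Then I took the pin from the block, threaded it through the eye and the bore in steps of 1 to 2.5 mm, and let go once the collar seated.

**What the last checks showed, at about 20 s of the 72 s allowed:**
- **Pin:** it stopped going down with the tool at 108.3 mm, exactly the height worked out for a seated collar. That puts the tip about 27 mm below the knuckle's top. The highest wrist force I read while threading was about 3.5 N, and the bore was met without a search.
- **Lid:** flat, with its edges at about −13.1° to −13.5° against −13.6° for the box. That is within about half a degree, and the limit is 4°.
- **Bystanders:** none looks shifted in the pictures. The image difference was large at the objective and the thumbscrew, but the full pictures put that down to the arm's shadow.

**Disagreements and limits:**
- An automatic line fit of the box's rear edge gave −9.2° and did not fit. I used the rear corners picked in both cameras (−13.4° and −13.9°), and a box outline drawn at −13.6° matched both pictures.
- The two cameras put the pin head about 3.7 mm apart, each about 2 mm from where the tool let go of it. So they do not confirm the pin's centring to better than that; the threaded fit does.

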